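# Weigh a compressor end cover on the spring hand scale

### The arm

A 6-joint arm with a two-finger parallel gripper is mounted at the origin on the work surface. World frame = base frame: x ahead of the robot, y to its left, z up, the work surface at z = 0. Lengths are in m, angles in rad, forces in N, time in s.
With the tool pointing down it reaches from about 0.35 to 0.95 m from the base axis. Payload 17.4 kg.
Tool frame: the origin (TCP) lies between the finger pads; the fingertips stand r.tip_reach ahead of it and the grasp point (between the pads) lies 6 mm ahead of it (r.tip_reach is the distance from the TCP to the fingertips, in m); z points along the fingers, y is the line along which they close (so a half turn about z gives the same grasp; the last joint's range is limited). The gripper opens to 93 mm and grips with 3 to 60 N. Pads are 15 mm wide; open, the fingers measure 128 mm over their backs; the gripper's body (75 mm by 188 mm) begins 65 mm behind the grasp point.
Start: joints at [-1.189, 0.116, 1.442, -0, 1.584, -0.038], TCP at [0.275, -0.616, 0.244] pointing down, gripper open.
Joint ranges: [-2.83, 2.83], [-0.83, 2.19], [0.07, 2.5], [-1.14, 4.28], [0.01, 3], [-2.97, 2.97]. Speed limits (rad/s): [1.89, 1.89, 2.22, 3.14, 3.14, 3.14].

### API

Orientations are given as a 3x3 rotation matrix whose columns are the frame's x, y, z axes.
In Python, from cell import r gives the robot as it stands. The module is installed in compiled form; this text tells all that it offers.
- The arm moves only by the shell command python3 -m pendant 'ROWS' [FORCE]. ROWS is a JSON object of lists of equal length, an entry for each row: "hand": the gripper's target within -1 to 1 (fully open at 1, half-way at 0, shut at -1); "linear": the shift along the tool's x, y, z in mm, a list of three; "roll": the turn about the tool's z in rad. In form: {"hand": [hand, ...], "linear": [[x, y, z], ...], "roll": [roll, ...]}. A call has 1 to 20 rows; each row shifts and turns the commanded pose from where the row before left it, along the tool's axes as they then stand; what a row does not reach is not made up. A row lasts 1/12 s, in which the tool goes at most 41.7 mm and 7.16 degrees, less where a joint would pass 70% of its speed; a pose out of reach is approached as far as the arm can. A call with a gripper value outside its range is refused whole. The fingers move at their own pace and stop on an object; FORCE is the grip in N (left out, the last holds). Time passes only in rows, so rows that do not move let the fingers close. It gives the time, the measured TCP pose, the force, the opening and the grip force at its end, in the units of the state.
- r.observe(): the state, without advancing time (a new reading comes with each control period).
- r.read_camera(name): name is "scene" or "top"; returns a dict with "img" (384x512x3 uint8, red, green, blue), "z_map" (384x512 float32, m along the optical axis (not along the pixel's ray), 0 where there is no reading), "fx", "fy", "cx", "cy" (pixels), "extrinsics" (4x4, takes a point from camera to world coordinates). Camera axes: x right, y down, z forward; pixel columns grow to the right and rows downward; lengths in m; the calibration is good to about 2 mm. A picture is of the moment at which its call begins.
- r.finish_job(): hands the job in; it is judged then, once.
The state is a dict: "clock": time; "joint_pos": joint angles; "dq": joint speeds; "effort": joint torques, N m; "position": TCP position; "tool_rot": TCP orientation; "ft_force": force on the tool from outside, world axes, zero at the start; "ft_torque": the same for the moment, N m; "gripper_width": finger opening in m; "finger_force": force on a finger pad.
Only numpy, scipy, OpenCV 4.12 (cv2) and the standard library are available. Lean on these libraries where they do the work, as an engineer would, in place of code of your own. Each camera call takes 0.05 s, during which the arm holds its last target. There are 200 camera calls.

### The job

Take the spring hand scale out of its fork stand, catch the lifting bail of the aluminium end cover with its hook and lift gently until the cover hangs just clear of the bench, about a centimetre and never more than three, and hold it hanging there for two to three seconds. Then lower it gently to stand where it stood, unhook, and put the scale back in its fork stand. Touch the cover only with the hook, do not push or pull hard on it, and leave the other things on the bench alone.

Things in the scene. Friction and masses are not known exactly. Their poses are not given: they have to be found in the camera images.
- scale_grip (a point): Centre of the black grip block of the loose spring hand scale (0.28 kg), which hangs upright in the fork stand. The block is 30 mm (x) by 26 mm (y) by 45 mm high; grasp it across y. This point is 22 mm above the top of the collar below it and 23 mm below the block's top. Axes: z up along the scale, +x the way the hook's mouth faces.
- scale: The spring hand scale; origin at the centre of its collar's underside, 28 mm below scale_grip. Black collar 36 mm (x) by 50 mm (y) by 6 mm; under it a grey body 26 by 26 mm goes down 45 mm; from its foot comes a sprung steel rod with the hook.
- hook_seat (a point): On the sprung hook: where the centre of the 8 mm bail bar lies when down in the hook's bowl; on the scale's axis, 118 mm below scale_grip when unloaded. Hook of 6 mm round steel in the scale's xz plane, from 18 mm to +x (tip) to 16 mm to -x (back); lowest edge 10 mm below this point, top of tip 13 mm above it. The bail enters over the tip, from +x, with its bar 18 to 34 mm above this point.
- plunger (a joint): How far the hook is drawn down out of the scale, 0 to 0.085 m (hard stop). The load pulls it at 90 N/m after a preload of about 0.1 N. Unloaded it is fully in at 0, and rigid against a push from below.
- cover: Round aluminium compressor end cover standing on the bench, the load: flange 110 mm across and 14 mm thick, body 84 mm across up to 36 mm, hub 40 mm across up to 42 mm, steel bail over it. Origin at the centre of its underside, z up. Its weight is not known: 0.2 to 0.7 kg, so the spring stretches some 20 to 76 mm before it leaves the bench.
- bail_top (a point): Middle of the bail's bar (bar centre), 95 mm above the cover's underside, over its centre. The bail is a fixed arch of 8 mm round steel in the cover's yz plane, its legs 68 mm apart along y, dropping to 88 mm height 20 mm either side; 49 mm of free height between hub and bar. The cover's x axis is the way through the bail.
- stand: Fixed grey and steel fork stand: base plate 130 by 110 mm, 10 mm thick, one post behind (+x) and two level prongs. Origin on the bench under the middle of the slot, which is open towards -x. The scale leaves and enters by that open end along x, its collar above the prongs and its hook below them, its x axis along the stand's x.
- stand_fork (a point): Middle of the slot at the height of the prongs' top (125 mm above the bench), where the underside of the scale's collar rests. Slot 36 mm wide (y); prongs 10 mm thick, 14 mm wide, running along x from 28 mm in front (-x) of this point to a cross-piece 38 mm behind it. No part of the stand is higher than the prongs.
- bearing_mid (a point): Bystander: steel bearing ring, 62 mm across, 18 mm high, lying flat; point at its middle.
- wrench_grip (a point): Bystander: steel wrench lying flat; point on its handle.
- jar_mid (a point): Bystander: white plastic grease jar with black lid, 56 mm across, 70 mm high; point half-way up.

How it is judged:
By the outcome, as a careful person would: the job done as asked, in the order asked, and still so for the second after the job is handed in, with the robot touching nothing.
It also fails if it takes over 72 s, if anything falls off the work surface, if the arm or the gripper's body presses on something with over 40 N, if the wrist force passes 120 N, or if a joint passes its speed limit or range.

## Working session

There is one attempt and no reset: what is moved stays moved. The work goes in short steps, Python scripts to look and compute and a shell command to move; the robot and the scene stay as the last step left them, time stands still between calls to the robot, and variables do not carry over. Pictures are saved under pics/ and viewed, at most 10 in all, crops included, and the job is handed in when it is done.

```bash
mkdir -p pics; python3 - <<'E'
from cell import r
import cv2,pickle
s=r.observe();print(s['position'],s['tool_rot'],s['ft_force'],s['gripper_width'],r.tip_reach,s['clock'])
d={}
for n in('scene','top'):
    c=r.read_camera(n);d[n]=c
    cv2.imwrite(f'pics/{n}0.png',cv2.resize(c['img'][:,:,::-1],(800,600),interpolation=cv2.INTER_CUBIC))
    print(n,c['fx'],c['extrinsics'])
pickle.dump(d,open('d.pkl','wb'))
E
```

```text
[ 0.27504835 -0.61622844  0.24289218] [[ 9.13154407e-01  4.07613536e-01 -4.84315918e-04]
 [ 4.07613823e-01 -9.13153755e-01  1.09149565e-03]
 [ 2.65350082e-06 -1.19411792e-03 -9.99999287e-01]] [ 0.59381038 -0.03281192 -0.27441785] 0.09283587435407052 0.025 0.0
scene 409.5878568426341 [[-0.64843867  0.50651245 -0.56830664  1.04914666]
 [ 0.76098057  0.41080615 -0.50214229  0.39673422]
 [-0.02087746 -0.75807879 -0.65182872  0.61592279]
 [ 0.          0.          0.          1.        ]]
top 352.98668589644154 [[ 0.00418583 -0.99708888  0.07613306  0.5406412 ]
 [-0.99997749 -0.00457288 -0.00491027  0.02077225]
 [ 0.00524412 -0.0761108  -0.99708558  0.83225422]
 [ 0.          0.          0.          1.        ]]
```

View pics/scene0.png

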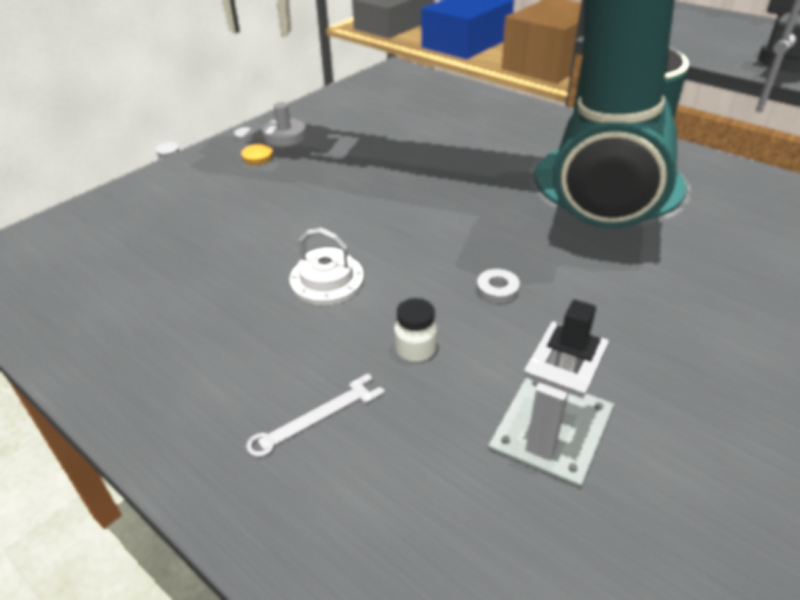

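View pics/top0.png

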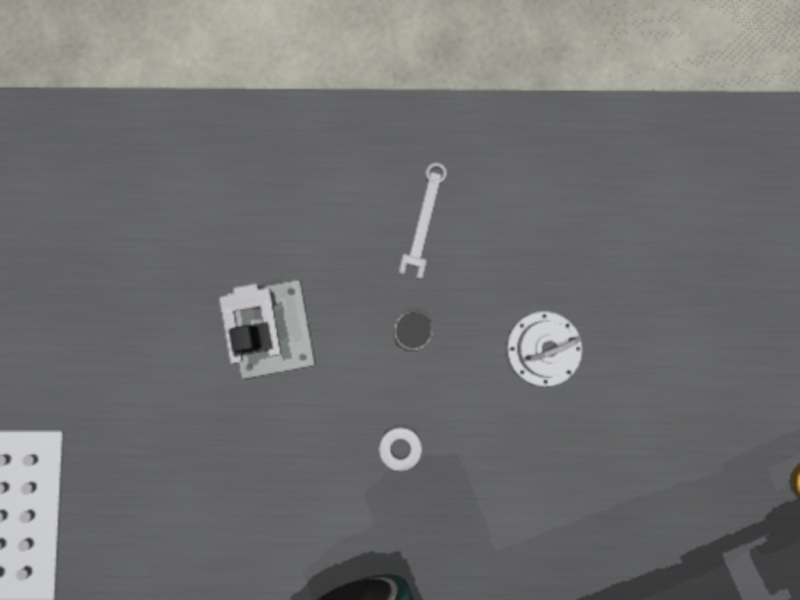

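The scene view shows the stand with the scale at (565,390), the cover at (325,275), and the jar, bearing and wrench between them. In the top view the grip is at (248,338), the cover at (545,348) with its bail tilted by about 15°, the jar at (413,330) and the bearing at (400,449). The slot opens towards the robot.

```bash
cat > h.py <<'E'
import numpy as np
def cloud(c):
    z=c['z_map'];v,u=np.indices(z.shape)
    P=np.stack([(u-c['cx'])/c['fx']*z,(v-c['cy'])/c['fy']*z,z],-1)
    P=P@c['extrinsics'][:3,:3].T+c['extrinsics'][:3,3]
    P[z==0]=np.nan
    return P
def box(P,u0,u1,v0,v1,z0,z1):  # 800x600 pixel window
    Q=P[int(v0*.64):int(v1*.64),int(u0*.64):int(u1*.64)].reshape(-1,3)
    return Q[(Q[:,2]>z0)&(Q[:,2]<z1)]
E
python3 - <<'E'
import pickle,cv2,numpy as np
from h import *
d=pickle.load(open('d.pkl','rb'))
P=cloud(d['top']);S=cloud(d['scene'])
def rep(n,Q):
    print(n,len(Q),'mean',Q.mean(0).round(4),'min',Q.min(0).round(4),'max',Q.max(0).round(4),'rect',cv2.minAreaRect((Q[:,:2]*1000).astype(np.float32)))
w=(205,325,270,390)
rep('grip',box(P,*w,.16,.2)); rep('fork+collar',box(P,*w,.118,.14)); rep('fork',box(P,*w,.118,.1275));rep('base',box(P,*w,.006,.016))
w=(495,595,300,395)
rep('bail',box(P,*w,.075,.12)); rep('flange',box(P,*w,.01,.018)); rep('body',box(P,*w,.03,.04))
rep('Sgrip',box(S,540,620,290,380,.16,.2));rep('Sfork',box(S,510,620,290,400,.118,.1275))
rep('Sbail',box(S,285,365,220,310,.075,.12))
Q=box(P,*w,.075,.12);m=Q[:,:2]-Q[:,:2].mean(0);u=np.linalg.svd(m)[2][0];print('bail dir',u,np.degrees(np.arctan2(u[1],u[0])))
rep('jar',box(P,385,440,300,360,.06,.08));rep('ring',box(P,370,430,420,480,.012,.025))
for k,(a,b,e,f) in {'top':(130,210,170,250),'top2':(320,380,195,250)}.items():
    cv2.imwrite(f'pics/{k}c.png',cv2.resize(d['top']['img'][e:f if 0 else f,a:b][:,:,::-1],None,fx=8,fy=8,interpolation=cv2.INTER_CUBIC))
E
```

```text
grip 252 mean [0.5541 0.2079 0.1738] min [0.5383 0.1948 0.1603] max [0.5703 0.2231 0.1779] rect ((554.0498046875, 209.91835021972656), (29.735897064208984, 26.809907913208008), 11.095155715942383)
fork+collar 860 mean [0.5778 0.2095 0.1255] min [0.5242 0.1733 0.1181] max [0.6188 0.2516 0.1399] rect ((571.8316650390625, 212.8923797607422), (85.65007019042969, 64.84880065917969), 11.152743339538574)
fork 681 mean [0.5841 0.2129 0.124 ] min [0.5242 0.1733 0.1181] max [0.6188 0.2516 0.1274] rect ((571.8316650390625, 212.8923797607422), (85.65007019042969, 64.84880065917969), 11.152743339538574)
base 1592 mean [0.5657 0.1978 0.0093] min [0.4985 0.147  0.006 ] max [0.6436 0.2769 0.0156] rect ((571.9013671875, 212.5108642578125), (129.9853973388672, 109.99866485595703), 10.896479606628418)
bail 123 mean [ 0.5433 -0.1918  0.0896] min [ 0.529  -0.2271  0.0752] max [ 0.5592 -0.162   0.1004] rect ((544.2666015625, -194.94142150878906), (7.705061912536621, 70.8681411743164), 22.858675003051758)
flange 677 mean [ 0.5437 -0.188   0.0135] min [ 0.4913 -0.2498  0.0102] max [ 0.5979 -0.1404  0.0179] 
[... 675 characters left out ...]
.60662841796875), 10.416088104248047)
Sbail 119 mean [ 0.5458 -0.1903  0.0894] min [ 0.5294 -0.2262  0.0751] max [ 0.562  -0.1604  0.1008] rect ((546.6719970703125, -192.96527099609375), (10.339548110961914, 71.17965698242188), 25.75473403930664)
bail dir [-0.38790386  0.92169984] 112.82413421606272
jar 407 mean [0.5693 0.0011 0.0693] min [ 0.5454 -0.0217  0.0629] max [0.5931 0.0239 0.0731] rect ((569.253173828125, 1.0796432495117188), (47.67119216918945, 45.511192321777344), 0.31176015734672546)
ring 451 mean [0.3978 0.0182 0.017 ] min [ 0.3673 -0.011   0.0122] max [0.4276 0.0482 0.0206] rect ((397.49346923828125, 18.62983512878418), (59.162906646728516, 60.290283203125), 89.90628051757812)
```

View pics/topc.png

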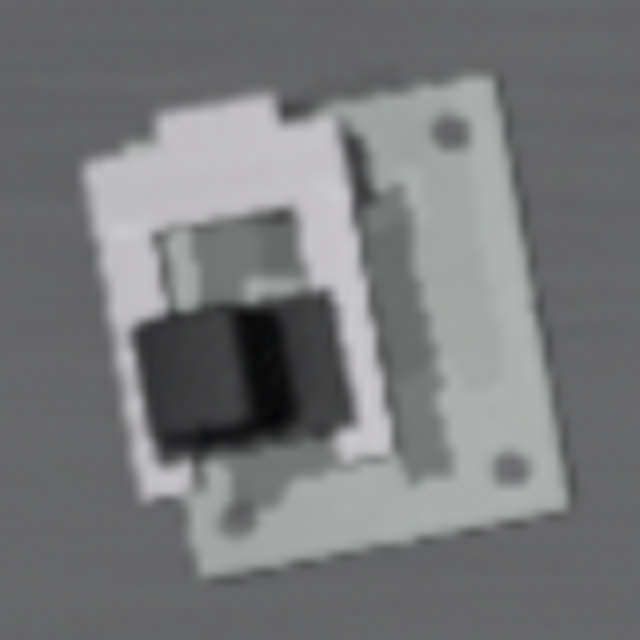

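Grip centre is about (0.555, 0.210) at yaw 11°. The bail centre is about (0.545, -0.194), with the way through at yaw 22.8°.

```bash
python3 -m pendant '{"hand":[1,1,1,1,1,1,1,1,1,1,1,1,1,1,1,1,1,1,1,1],"linear":[[0,0,0],[5,-9,0],[12,-20,0],[17,-30,0],[17,-30,0],[17,-30,0],[17,-30,0],[17,-30,0],[17,-30,0],[17,-30,0],[17,-30,0],[17,-30,0],[17,-30,0],[17,-30,0],[17,-30,0],[17,-30,0],[17,-30,0],[17,-30,0],[17,-30,0],[17,-30,0]],"roll":[0.076,0.076,0.077,0,0,0,0,0,0,0,0,0,0,0,0,0,0,0,0,0]}' 20
cat > go.py <<'E'
import sys,numpy as np
from cell import r
s=r.observe();R=s['tool_rot'];p=s['position']
x,y,z,yaw=map(float,sys.argv[1:5])  # target TCP and yaw in deg
cur=np.arctan2(R[1,0],R[0,0]);dy=np.radians(yaw)-cur
c,sn=np.cos(np.radians(yaw)),np.sin(np.radians(yaw))
d=np.array([x,y,z])-p
print('t',s['clock'],'p',p.round(4),'yaw',np.degrees(cur).round(2),'w',round(s['gripper_width'],4),'F',s['ft_force'].round(2),'q',s['joint_pos'].round(2))
print('roll',round(-dy,4),'now-axes mm',(R.T@d*1000).round(1),'after-roll mm',(np.array([c*d[0]+sn*d[1],sn*d[0]-c*d[1],-d[2]])*1000).round(1))
E
python3 go.py .555 .210 .23 11
```

```text
clock: 1.77
position: [0.4702, -0.0264, 0.2436]
tool_rot: [[0.982, 0.19, 0.0], [0.19, -0.982, -0.0], [0.0, 0.0, -1.0]]
ft_force: [0.4, -1.2, -0.5]
gripper_width: 0.0928
finger_force: 0.0
t 1.7667 p [ 0.4702 -0.0264  0.2436] yaw 10.93 w 0.0928 F [ 0.43 -1.22 -0.49] q [-0.11 -0.34  1.86 -0.    1.62  1.27]
roll -0.0011 now-axes mm [ 128.2 -216.1   13.6] after-roll mm [ 128.4 -215.9   13.6]
```

```bash
python3 -m pendant '{"hand":[1,1,1,1,1,1,1,1,1,1],"linear":[[16,-27,0],[16,-27,0],[16,-27,0],[16,-27,0],[16,-27,2],[16,-27,2],[14,-24,3],[9,-15,3],[3,-6,2],[0,0,0]],"roll":[0,0,0,0,0,0,0,0,0,0]}' >/dev/null
python3 go.py .555 .210 .163 11
python3 - <<'E'
from cell import r
import cv2
from h import *
c=r.read_camera('scene')
cv2.imwrite('pics/s1.png',cv2.resize(c['img'][130:300,280:450][:,:,::-1],(600,600),interpolation=cv2.INTER_CUBIC))
E
```

```text
t 2.6 p [0.5505 0.1991 0.2305] yaw 11.02 w 0.0928 F [ 0.2  -0.86  0.36] q [ 0.3  -0.07  1.66  0.    1.56  1.68]
roll 0.0003 now-axes mm [ 6.6 -9.9 67.5] after-roll mm [ 6.5 -9.9 67.5]
```

View pics/s1.png

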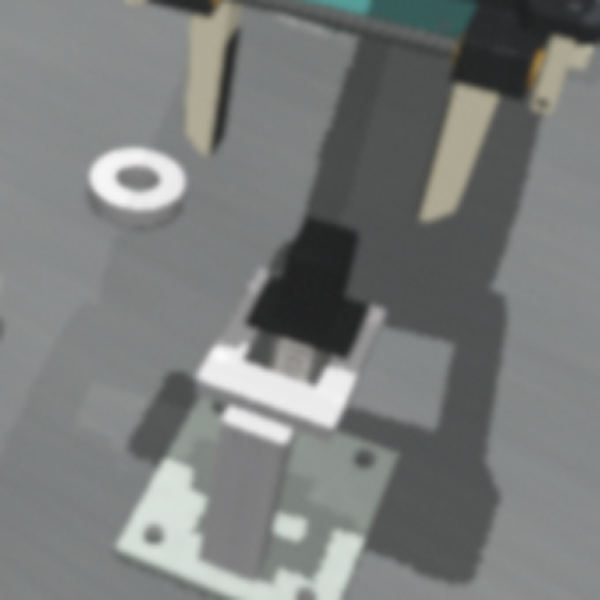

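The fingers straddle the grip above (320,260), squarely aligned with it. I'll correct, descend and close gently.

```bash
python3 -m pendant '{"hand":[1,1,1,1,1,1,1,1],"linear":[[4,-6,0],[2.5,-4,6],[0,0,15],[0,0,18],[0,0,16],[0,0,10],[0,0,3],[0,0,0]],"roll":[0,0,0,0,0,0,0,0]}' >/dev/null
python3 go.py .555 .210 .162 11
python3 -m pendant '{"hand":[-1,-1,-1,-1,-1,-1,-1,-1,-1,-1,-1,-1],"linear":[[0,0,0],[0,0,0],[0,0,0],[0,0,0],[0,0,0],[0,0,0],[0,0,0],[0,0,0],[0,0,0],[0,0,0],[0,0,0],[0,0,0]],"roll":[0,0,0,0,0,0,0,0,0,0,0,0]}' 20
python3 go.py .555 .210 .162 11
```

```text
t 3.3167 p [0.5548 0.2088 0.1626] yaw 10.91 w 0.0931 F [ 0.39 -0.31 -0.18] q [ 0.32 -0.03  1.72 -0.    1.45  1.7 ]
roll -0.0015 now-axes mm [ 0.4 -1.1  0.6] after-roll mm [ 0.4 -1.1  0.6]
clock: 4.32
position: [0.5551, 0.2093, 0.1637]
tool_rot: [[0.982, 0.19, -0.0], [0.19, -0.982, 0.0], [0.0, -0.0, -1.0]]
ft_force: [0.7, 1.2, 0.2]
gripper_width: 0.0259
finger_force: 20.0
t 4.3167 p [0.5551 0.2093 0.1637] yaw 10.93 w 0.0259 F [0.74 1.16 0.24] q [ 0.32 -0.03  1.72  0.    1.45  1.7 ]
roll -0.0012 now-axes mm [ 0.  -0.7  1.7] after-roll mm [ 0.  -0.7  1.7]
```

Gripped, 25.9 mm wide. I lift 5 mm and back out along -x.

```bash
python3 -m pendant '{"hand":[-1,-1,-1,-1,-1,-1,-1,-1,-1,-1,-1,-1,-1,-1,-1,-1],"linear":[[0,0,-2],[0,0,-2],[0,0,-1],[0,0,0],[-3,0,0],[-8,0,0],[-10,0,0],[-10,0,0],[-10,0,0],[-12,0,0],[-14,0,0],[-14,0,0],[-10,0,0],[-5,0,0],[0,0,0],[0,0,0]],"roll":[0,0,0,0,0,0,0,0,0,0,0,0,0,0,0,0]}' 
python3 - <<'E'
from cell import r
import cv2
for n in('scene',):
    c=r.read_camera(n)
    cv2.imwrite('pics/s2.png',cv2.resize(c['img'][110:300,270:460][:,:,::-1],(600,600),interpolation=cv2.INTER_CUBIC))
E
python3 go.py .46 -.23 .24 22.8
```

```text
clock: 5.65
position: [0.4609, 0.1911, 0.1689]
tool_rot: [[0.982, 0.19, 0.001], [0.19, -0.982, 0.0], [0.001, -0.0, -1.0]]
ft_force: [-0.4, -0.2, -2.7]
gripper_width: 0.026
finger_force: 20.0
t 5.7 p [0.4612 0.1911 0.1688] yaw 10.93 w 0.0264 F [-0.33 -0.47 -2.26] q [ 0.34 -0.25  1.91 -0.    1.48  1.72]
roll -0.2072 now-axes mm [-80.9 413.2 -71.2] after-roll mm [-164.2  387.7  -71.2]
```

View pics/s2.png

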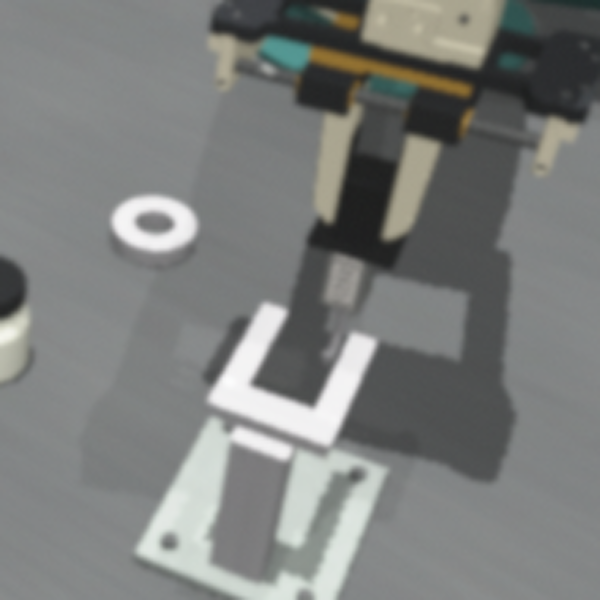

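The scale is free of the fork: the hook at (335,345) sits in front of the prongs, mouth towards +x, and the wrist reads its weight of 2.7 N.

```bash
python3 go.py .480 -.222 .21 22.8; python3 -m pendant '{"hand":[-1,-1,-1,-1,-1,-1,-1,-1,-1,-1,-1,-1,-1,-1,-1,-1,-1,-1,-1,-1],"linear":[[0,0,-10],[0,0,-16],[0,0,-15],[-2,5,0],[-5,12,0],[-8,20,0],[-10,27,0],[-10,27,0],[-10,27,0],[-10,27,0],[-10,27,0],[-10,27,0],[-10,27,0],[-10,27,0],[-10,27,0],[-10,27,0],[-10,27,0],[-10,27,0],[-8,20,0],[-4,10,0]],"roll":[-0.052,-0.052,-0.052,-0.051,0,0,0,0,0,0,0,0,0,0,0,0,0,0,0,0]}' >/dev/null;  python3 go.py .480 -.222 .198 22.8
```

```text
t 5.7 p [0.4612 0.1911 0.1688] yaw 10.93 w 0.0264 F [-0.33 -0.47 -2.26] q [ 0.34 -0.25  1.91 -0.    1.48  1.72]
roll -0.2072 now-axes mm [-59.8 409.1 -41.2] after-roll mm [-142.7  388.1  -41.2]
t 7.3667 p [ 0.4767 -0.229   0.2092] yaw 22.69 w 0.0259 F [ 0.53  0.14 -3.06] q [-0.5  -0.19  1.8  -0.    1.54  0.68]
roll -0.0019 now-axes mm [ 5.8 -5.1 11.2] after-roll mm [ 5.8 -5.1 11.2]
```

```bash
python3 -m pendant '{"hand":[-1,-1,-1,-1,-1],"linear":[[3,-3,4],[2.8,-2.1,5],[0,0,2.2],[0,0,0],[0,0,0]],"roll":[-0.002,0,0,0,0]}' >/dev/null;  python3 go.py .5447 -.1945 .198 22.8
python3 - <<'E'
from cell import r
import cv2,numpy as np
from h import *
c=r.read_camera('scene');t=r.read_camera('top')
a=cv2.resize(c['img'][110:220,160:300][:,:,::-1],(760,597),interpolation=cv2.INTER_CUBIC)
cv2.imwrite('pics/s3.png',a)
P=cloud(c)
T=np.linalg.inv(c['extrinsics'])
def px(p):
    q=T[:3,:3]@p+T[:3,3];u=c['fx']*q[0]/q[2]+c['cx'];v=c['fy']*q[1]/q[2]+c['cy'];return ((u-160)*760/140).round(),((v-110)*760/140).round()
p=r.observe()['position'];yaw=np.radians(22.8);X=np.array([np.cos(yaw),np.sin(yaw),0])
print('tip top',px(p+.015*X+[0,0,-.1287+.013]),'bottom',px(p+[0,0,-.1387]),'collar bottom',px(p+[0,0,-.0387]),'foot',px(p+[0,0,-.0387-.045]),'bail',px(np.array([.5447,-.1945,.095])))
E
```

```text
t 7.7833 p [ 0.48   -0.2186  0.1984] yaw 22.98 w 0.026 F [ 0.26  0.45 -2.82] q [-0.48 -0.19  1.82  0.    1.52  0.69]
roll 0.0031 now-axes mm [69.   3.   0.4] after-roll mm [69.   2.8  0.4]
tip top (np.float64(304.0), np.float64(161.0)) bottom (np.float64(321.0), np.float64(187.0)) collar bottom (np.float64(302.0), np.float64(-13.0)) foot (np.float64(311.0), np.float64(80.0)) bail (np.float64(248.0), np.float64(205.0))
```

View pics/s3.png

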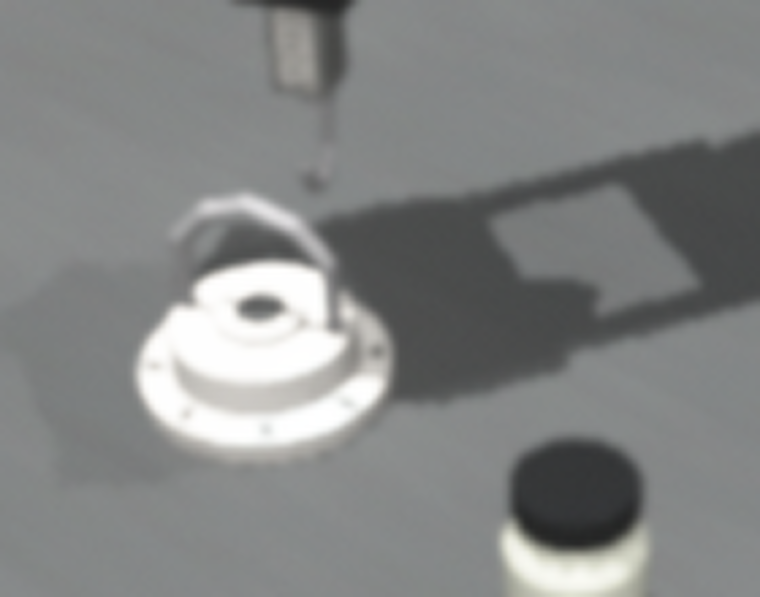

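The hook at (315,185) projects within about 1 mm of the prediction and the bail top at (243,200) matches too. I'll slide the hook through under the bar.

```bash
python3 -m pendant '{"hand":[-1,-1,-1,-1,-1,-1,-1,-1,-1,-1,-1,-1,-1,-1,-1],"linear":[[1,1.5,0],[3,1.5,0],[5,0,0],[6,0,0],[6,0,0],[6,0,0],[6,0,0],[6,0,0],[6,0,0],[6,0,0],[6,0,0],[5,0,0],[3,0,0],[2,0,0],[0,0,0]],"roll":[0.002,0,0,0,0,0,0,0,0,0,0,0,0,0,0]}' ;  python3 go.py .5447 -.1945 .198 22.8
```

```text
clock: 9.13
position: [0.5431, -0.1961, 0.1984]
tool_rot: [[0.922, 0.388, -0.0], [0.388, -0.922, 0.0], [-0.0, -0.0, -1.0]]
ft_force: [-0.6, 0.1, -2.3]
gripper_width: 0.0261
finger_force: 20.0
t 9.1333 p [ 0.5431 -0.1961  0.1984] yaw 22.8 w 0.0261 F [-0.62  0.09 -2.29] q [-0.39 -0.08  1.71  0.    1.51  0.78]
roll 0.0001 now-axes mm [ 2.1 -0.9  0.4] after-roll mm [ 2.1 -0.9  0.4]
```

```bash
cat > cov.py <<'E'
from cell import r
import numpy as np
from h import cloud
c=r.read_camera('scene');P=cloud(c).reshape(-1,3)
d=np.hypot(P[:,0]-.5447,P[:,1]+.1945)
def m(a,b,lo,hi):
    z=P[(d>a)&(d<b)&(P[:,2]>lo)&(P[:,2]<hi),2];return len(z),(np.median(z)*1000).round(2)
s=r.observe()
print('body top',m(.023,.039,.025,.068),'flange',m(.044,.053,.007,.045),'F',s['ft_force'].round(2),'t',round(s['clock'],2),'p',s['position'].round(4))
E
python3 cov.py; python3 -m pendant '{"hand":[-1,-1,-1,-1,-1,-1,-1,-1,-1,-1,-1,-1,-1,-1],"linear":[[0,0,-2],[0,0,-4],[0,0,-4],[0,0,-4],[0,0,-4],[0,0,-3],[0,0,-2],[0,0,-2],[0,0,-2],[0,0,-3],[0,0,-4],[0,0,-4],[0,0,-2],[0,0,0]],"roll":[0,0,0,0,0,0,0,0,0,0,0,0,0,0]}' >/dev/null; python3 cov.py
python3 -c "
from cell import r
import cv2
c=r.read_camera('scene')
cv2.imwrite('pics/s4.png',cv2.resize(c['img'][110:220,160:300][:,:,::-1],(760,597),interpolation=cv2.INTER_CUBIC))"
```

```text
body top (374, np.float64(37.59)) flange (217, np.float64(15.5)) F [ 0.31  0.14 -2.56] t 9.18 p [ 0.5429 -0.1962  0.1984]
body top (380, np.float64(37.66)) flange (218, np.float64(15.54)) F [ 0.07  0.07 -3.31] t 10.4 p [ 0.5428 -0.1963  0.2386]
```

View pics/s4.png

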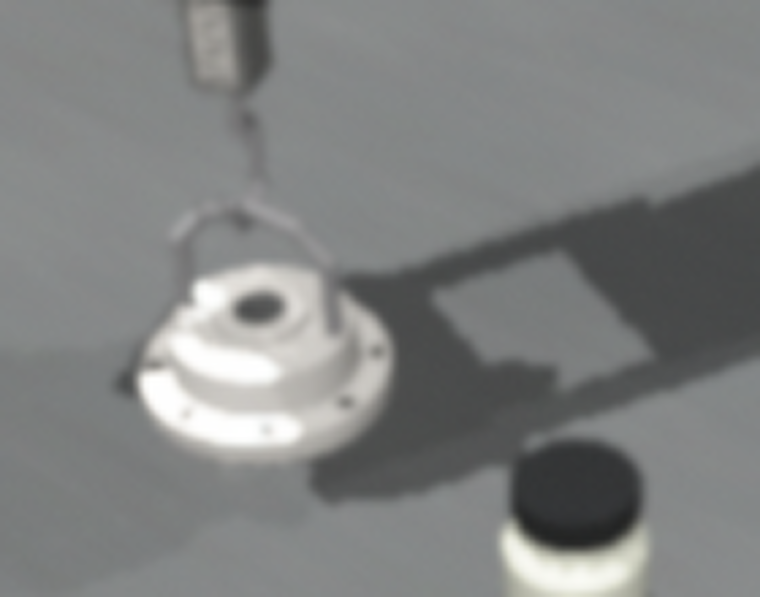

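The hook bowl at (240,215) holds the bar and the spring is drawing out. The cover is still down, so I continue in steps.

```bash
python3 -m pendant '{"hand":[-1,-1,-1,-1],"linear":[[0,0,-2],[0,0,-2],[0,0,-1],[0,0,0]],"roll":[0,0,0,0]}' >/dev/null; python3 cov.py;python3 -m pendant '{"hand":[-1,-1,-1,-1],"linear":[[0,0,-2],[0,0,-2],[0,0,-1],[0,0,0]],"roll":[0,0,0,0]}' >/dev/null; python3 cov.py
```

```text
body top (384, np.float64(37.71)) flange (220, np.float64(15.48)) F [-1.04  0.42 -5.56] t 10.83 p [ 0.5428 -0.1963  0.2435]
body top (374, np.float64(37.76)) flange (225, np.float64(15.43)) F [ 0.45  0.13 -5.64] t 11.22 p [ 0.5428 -0.1963  0.2486]
```

```bash
python3 -m pendant '{"hand":[-1,-1,-1,-1],"linear":[[0,0,-2],[0,0,-2],[0,0,-1],[0,0,0]],"roll":[0,0,0,0]}' >/dev/null; python3 cov.py;python3 -m pendant '{"hand":[-1,-1,-1,-1],"linear":[[0,0,-2],[0,0,-2],[0,0,-1],[0,0,0]],"roll":[0,0,0,0]}' >/dev/null; python3 cov.py
```

```text
body top (377, np.float64(37.82)) flange (218, np.float64(15.56)) F [ 0.13  0.69 -5.78] t 11.6 p [ 0.5429 -0.1963  0.2536]
body top (378, np.float64(42.33)) flange (255, np.float64(20.51)) F [ 0.49  0.5  -5.66] t 11.98 p [ 0.5429 -0.1963  0.2587]
```

It has lifted off by about 4.8 mm. I raise it 5 mm more and hold.

```bash
python3 -m pendant '{"hand":[-1,-1,-1,-1,-1,-1,-1,-1,-1,-1,-1,-1],"linear":[[0,0,-1],[0,0,-1],[0,0,-1],[0,0,-1],[0,0,-1],[0,0,0],[0,0,0],[0,0,0],[0,0,0],[0,0,0],[0,0,0],[0,0,0]],"roll":[0,0,0,0,0,0,0,0,0,0,0,0]}' >/dev/null; python3 cov.py;python3 -m pendant '{"hand":[-1,-1,-1,-1,-1,-1,-1,-1,-1,-1,-1,-1,-1,-1,-1,-1,-1],"linear":[[0,0,0],[0,0,0],[0,0,0],[0,0,0],[0,0,0],[0,0,0],[0,0,0],[0,0,0],[0,0,0],[0,0,0],[0,0,0],[0,0,0],[0,0,0],[0,0,0],[0,0,0],[0,0,0],[0,0,0]],"roll":[0,0,0,0,0,0,0,0,0,0,0,0,0,0,0,0,0]}' >/dev/null; python3 cov.py
```

```text
body top (378, np.float64(45.92)) flange (241, np.float64(23.65)) F [-0.28 -0.33 -4.65] t 13.03 p [ 0.5428 -0.1963  0.2634]
body top (380, np.float64(45.8)) flange (235, np.float64(23.74)) F [-0.06  0.11 -5.87] t 14.5 p [ 0.5428 -0.1963  0.2634]
```

Held at 8 mm clear for over 2 s. I lower it gently.

```bash
python3 -m pendant '{"hand":[-1,-1,-1,-1,-1,-1,-1,-1,-1,-1,-1,-1],"linear":[[0,0,1],[0,0,1.5],[0,0,1.5],[0,0,1.5],[0,0,1],[0,0,1],[0,0,1],[0,0,1],[0,0,1],[0,0,2],[0,0,2],[0,0,0]],"roll":[0,0,0,0,0,0,0,0,0,0,0,0]}' >/dev/null; python3 cov.py
python3 -m pendant '{"hand":[-1,-1,-1,-1,-1,-1,-1,-1,-1,-1,-1,-1,-1,-1,-1,-1,-1,-1],"linear":[[0,0,2],[0,0,3],[0,0,4],[0,0,4],[0,0,3],[0,0,2],[0,0,2],[0,0,2],[0,0,2],[0,0,3],[0,0,4],[0,0,4],[0,0,4],[0,0,4],[0,0,4],[0,0,2],[0,0,1],[0,0,0]],"roll":[0,0,0,0,0,0,0,0,0,0,0,0,0,0,0,0,0,0]}' >/dev/null; python3 cov.py
python3 - <<'E'
from cell import r
import cv2,pickle
from h import *
d=pickle.load(open('d.pkl','rb'))
c=r.read_camera('scene')
for C in (d['scene'],c):
    P=cloud(C).reshape(-1,3);k=np.hypot(P[:,0]-.5447,P[:,1]+.1945)
    Q=P[(k<.07)&(P[:,2]>.009)&(P[:,2]<.03)]
    print(Q.min(0).round(4),Q.max(0).round(4),Q.mean(0).round(4))
    B=P[(k<.045)&(P[:,2]>.075)&(P[:,2]<.105)];m=B[:,:2];m=m-m.mean(0);print('bail',B.mean(0).round(4),np.linalg.svd(m)[2][0])
cv2.imwrite('pics/s5.png',cv2.resize(c['img'][110:220,160:300][:,:,::-1],(760,597),interpolation=cv2.INTER_CUBIC))
E
```

```text
body top (396, np.float64(37.55)) flange (234, np.float64(15.43)) F [ 0.73 -0.04 -4.73] t 15.55 p [ 0.5428 -0.1962  0.2487]
body top (396, np.float64(37.46)) flange (236, np.float64(15.38)) F [-0.07 -0.93 -2.59] t 17.1 p [ 0.5428 -0.1963  0.199 ]
[ 0.4921 -0.2468  0.009 ] [ 0.6006 -0.1385  0.03  ] [ 0.5642 -0.1734  0.0172]
bail [ 0.5458 -0.1903  0.0894] [-0.39317509  0.91946362]
[ 0.4919 -0.2453  0.0092] [ 0.6003 -0.1391  0.03  ] [ 0.5641 -0.1743  0.0173]
bail [ 0.5449 -0.192   0.0891] [-0.39954554  0.91671335]
```

View pics/s5.png

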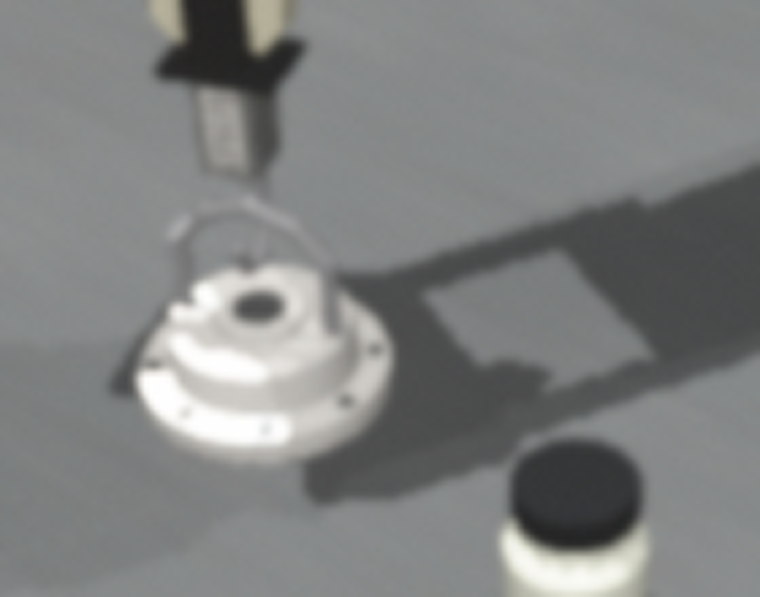

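The cover stands within about 1.5 mm of where it stood, and the hook at (245,260) is below the bar at (240,205). I back out along -x.

```bash
python3 -m pendant '{"hand":[-1,-1,-1,-1,-1,-1,-1,-1,-1,-1,-1,-1,-1,-1,-1],"linear":[[-2,0,0],[-4,0,0],[-6,0,0],[-6,0,0],[-6,0,0],[-6,0,0],[-6,0,0],[-6,0,0],[-6,0,0],[-7,0,0],[-8,0,0],[-8,0,0],[-6,0,-4],[-2,0,-6],[0,0,-2]],"roll":[0,0,0,0,0,0,0,0,0,0,0,0,0,0,0]}' >/dev/null; python3 cov.py; python3 go.py .4590 .1907 .212 10.93
```

```text
body top (396, np.float64(37.54)) flange (228, np.float64(15.52)) F [-0.   -0.18 -1.75] t 18.45 p [ 0.4702 -0.2272  0.2125]
t 18.45 p [ 0.4702 -0.2272  0.2125] yaw 22.77 w 0.026 F [-0.   -0.18 -1.75] q [-0.5  -0.21  1.81  0.    1.54  0.67]
roll 0.2067 now-axes mm [ 1.514e+02 -3.896e+02  1.000e-01] after-roll mm [  68.2 -412.4    0.5]
```

```bash
python3 -m pendant '{"hand":[-1,-1,-1,-1,-1,-1,-1,-1,-1,-1,-1,-1,-1,-1,-1,-1,-1,-1,-1,-1],"linear":[[0,0,0],[0,0,0],[0,0,0],[0,0,0],[2,-12,0],[3,-20,0],[5,-30,0],[5,-30,0],[5,-30,0],[5,-30,0],[5,-30,0],[5,-30,0],[5,-30,0],[5,-30,0],[5,-30,0],[5,-30,0],[5,-30,0],[4,-24,0],[3,-16,0],[1,-8,0]],"roll":[0.052,0.052,0.052,0.051,0,0,0,0,0,0,0,0,0,0,0,0,0,0,0,0]}' >/dev/null;  python3 go.py .4589 .1907 .1687 10.93
```

```text
t 20.1167 p [0.4584 0.191  0.211 ] yaw 11.13 w 0.0259 F [ 0.16  0.02 -2.82] q [ 0.34 -0.27  1.86  0.    1.55  1.72]
roll 0.0035 now-axes mm [ 0.4  0.4 42.3] after-roll mm [ 0.4  0.4 42.3]
```

```bash
python3 -m pendant '{"hand":[-1,-1,-1,-1,-1,-1,-1,-1],"linear":[[0,0,4],[0,0,8],[0,0,10],[0,0,10],[0,0,6],[0,0,3],[0,0,0],[0,0,0]],"roll":[0.003,0,0,0,0,0,0,0]}' >/dev/null;  python3 go.py .5551 .2093 .1637 10.93
python3 -c "
from cell import r
import cv2
c=r.read_camera('scene')
cv2.imwrite('pics/s6.png',cv2.resize(c['img'][110:300,270:460][:,:,::-1],(600,600),interpolation=cv2.INTER_CUBIC))"
```

```text
t 20.7833 p [0.4591 0.1884 0.17  ] yaw 10.74 w 0.026 F [-0.83 -0.13 -2.62] q [ 0.34 -0.25  1.91  0.    1.48  1.72]
roll -0.0033 now-axes mm [98.2 -2.7  6.3] after-roll mm [98.2 -2.4  6.3]
```

View pics/s6.png

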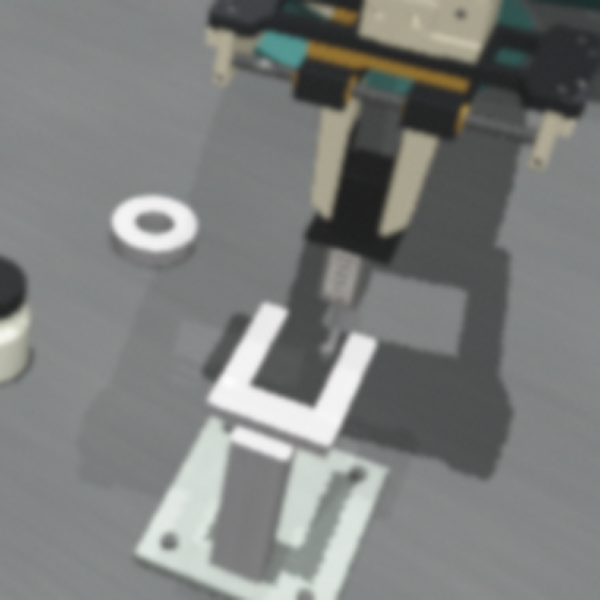

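Same view as when it left (collar at (355,235)), so it has not slipped in the grip. I slide it in.

```bash
python3 -m pendant '{"hand":[-1,-1,-1,-1,-1,-1,-1,-1,-1,-1,-1,-1,-1,-1,-1],"linear":[[1,-1.4,0],[4,-1,0],[8,0,0],[9,0,0],[9,0,0],[9,0,0],[9,0,0],[9,0,0],[9,0,0],[9,0,0],[9,0,0],[7,0,0],[4,0,0],[2,0,0],[0,0,0]],"roll":[-0.003,0,0,0,0,0,0,0,0,0,0,0,0,0,0]}' >/dev/null;  python3 go.py .5551 .2093 .1637 10.93
```

```text
t 22.0833 p [0.555  0.2096 0.1698] yaw 10.93 w 0.026 F [ 0.15  0.43 -3.62] q [ 0.32 -0.03  1.71 -0.    1.46  1.7 ]
roll -0.0 now-axes mm [0.  0.3 6.1] after-roll mm [0.  0.3 6.1]
```

```bash
python3 -m pendant '{"hand":[-1,-1,-1,-1,-1,-1,-1,-1],"linear":[[0,0,1],[0,0,1.5],[0,0,1.5],[0,0,1],[0,0,0.5],[0,0,0.3],[0,0,0],[0,0,0]],"roll":[0,0,0,0,0,0,0,0]}' ;  python3 go.py .5551 .2093 .1637 10.93
```

```text
clock: 22.75
position: [0.5548, 0.2095, 0.1642]
tool_rot: [[0.982, 0.19, 0.0], [0.19, -0.982, 0.0], [0.0, -0.0, -1.0]]
ft_force: [-0.3, -0.6, -3.5]
gripper_width: 0.0257
finger_force: 20.0
t 22.75 p [0.5548 0.2095 0.1642] yaw 10.93 w 0.0257 F [-0.26 -0.59 -3.47] q [ 0.32 -0.03  1.72  0.    1.45  1.7 ]
roll 0.0001 now-axes mm [0.3 0.3 0.5] after-roll mm [0.3 0.3 0.5]
```

```bash
python3 -m pendant '{"hand":[-1,-1,-1,-1],"linear":[[0,0,0.4],[0,0,0.4],[0,0,0],[0,0,0]],"roll":[0,0,0,0]}' |grep -A0 -E 'ft_f|posi'; python3 -m pendant '{"hand":[-0.3,-0.2,0,0.2,0.4,0.6,0.8,1,1,1,1,1],"linear":[[0,0,0],[0,0,0],[0,0,0],[0,0,0],[0,0,0],[0,0,0],[0,0,0],[0,0,0],[0,0,0],[0,0,0],[0,0,0],[0,0,0]],"roll":[0,0,0,0,0,0,0,0,0,0,0,0]}'
```

```text
position: [0.5548, 0.2095, 0.1637]
--
ft_force: [-1.0, 0.3, 1.8]
clock: 24.08
position: [0.5548, 0.2095, 0.1633]
tool_rot: [[0.982, 0.19, -0.0], [0.19, -0.982, -0.0], [-0.0, -0.0, -1.0]]
ft_force: [0.7, -0.7, -1.1]
gripper_width: 0.0926
finger_force: 0.0
```

The scale rested on the fork (force changed sign) and is released. I withdraw upward and check.

```bash
python3 -m pendant '{"hand":[1,1,1,1,1,1,1,1,1,1,1,1,1,1],"linear":[[0,0,-3],[0,0,-8],[0,0,-14],[0,0,-18],[0,0,-20],[0,0,-20],[-10,0,-15],[-20,0,-5],[-25,0,0],[-25,0,0],[-20,0,0],[-10,0,0],[0,0,0],[0,0,0]],"roll":[0,0,0,0,0,0,0,0,0,0,0,0,0,0]}' >/dev/null; python3 - <<'E'
from cell import r
import cv2,pickle
from h import *
d=pickle.load(open('d.pkl','rb'));n=r.read_camera('scene')
for C in (d['scene'],n):
    P=cloud(C);Q=box(P,540,620,290,380,.16,.182);print('grip',Q.mean(0).round(4),cv2.minAreaRect((Q[:,:2]*1000).astype(np.float32)))
    Q=box(P,285,365,220,310,.01,.12);print('cover',Q.mean(0).round(4))
    Q=box(P,390,440,295,365,.02,.12);print('jar',Q.mean(0).round(4))
cv2.imwrite('pics/s7.png',cv2.resize(n['img'][:,:,::-1],(800,600),interpolation=cv2.INTER_CUBIC))
E
```

```text
grip [0.5612 0.2126 0.1732] ((556.0524291992188, 210.74656677246094), (31.78985023498535, 26.179622650146484), 10.813751220703125)
cover [ 0.556  -0.183   0.0354]
jar [0.5799 0.0094 0.0546]
grip [0.5613 0.2114 0.1732] ((556.2533569335938, 209.6854248046875), (31.620498657226562, 26.060209274291992), 8.755121231079102)
cover [ 0.5558 -0.1839  0.0354]
jar [0.5799 0.0093 0.0545]
```

View pics/s7.png

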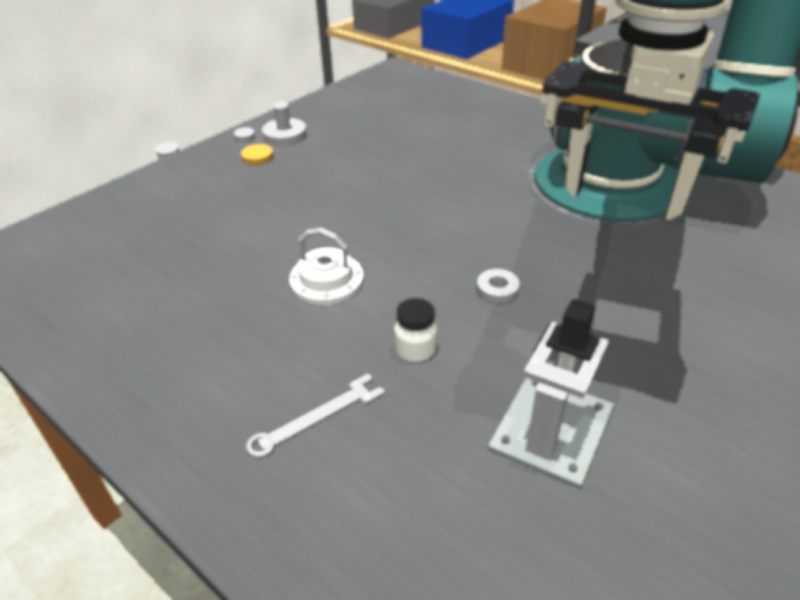

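The scale is back in its fork at (570,345), the cover stands at (325,275), and the jar, bearing and wrench look unmoved. The robot is clear, so I hand in.

```bash
python3 -c "
from cell import r
print(r.finish_job())"
```

```text
the job is handed in; nothing more can be done
None
```

The job is handed in: the cover hung about 8 mm clear for roughly 2.5 s, went back to within about 1.5 mm of its place, and the scale is back in its fork stand, in about 25 s of the 72 s allowed.

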